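Index the punch guide over the square tag and load the punch

TASK

Set up the stamping jig for the square brass tag: pull up the plunger knob, slide the carriage along until its punch guide stands over the square tag, and let the plunger drop fully home in that station's hole without forcing the pin against the bar. Then take the round punch from the wooden stand and lower it gently through the guide until it rests on the tag, let go, and leave the tags on their anvils and the chisel in the stand.

Things in the scene. Friction and masses are not known exactly. Their poses are not given: they have to be found in the camera images.
- jig: Indexed stamping jig: dark steel base plate 170 x 320 x 12 mm, flat on the bench. Origin: centre of its underside; its y runs along the bar, its x away from the anvils. Three round anvils (diameter 48, top 22 mm above bench) at x -45, y -40, +20, +80 mm. Steel index bar along y at x +40: a hole per anvil. The bar is set over in its bolt slots to place the mark: its holes lie up to 8 mm either way along y from the anvils.
- knob (a point): Black fluted plunger knob on top of the carriage, diameter 28, 22 mm high; this point is its centre, 82 mm above the bench when home. Its underside is then 15 mm above the carriage top, with a stem collar of diameter 25 below it. Pulls straight up; pushed or pulled level it also moves the carriage (about 2 N of drag, 5 to 10 N with the pin rubbing on the bar).
- plunger (a joint): Travel of the spring plunger in m: 0 fully home, about 0.008 when the pin rests on the top of the bar, 0.013 pulled to its stop. The spring pulls it home with 9 N at 0 and 15 N at 0.013.
- carriage_top (a point): Aluminium slide carriage on the index bar, top 68 (across) x 56 mm (along the bar), 56 mm above the bench. This point is the centre of its top, on the plunger's axis. It starts at the jig's -y end, pin in a long parking slot (jig y -88 to -112 mm, 5 mm of play either way). It slides only along jig y, up to 200 mm towards +y.
- index_pin: Steel pin of the plunger, diameter 8, flat end, hidden in the carriage. Origin: centre of its lower end, on the knob's axis. Home, it reaches 8 mm below the top of the index bar (bar top 38 mm above the bench). The round holes are 9.5 mm wide and go through. The pin bends if it is driven hard against the bar.
- guide_mouth (a point): Punch guide: upright steel bush on an arm of the carriage, 85 mm from the knob towards jig -x, over the line of anvils. Outer diameter 32, bore 16 mm right through, 32 mm high. This point is the centre of its upper mouth, 70 mm above the bench; the bush's lower end is 38 mm above the bench.
- square_tag_top (a point): The square brass tag, 34 x 34 x 3 mm, loose on one of the three anvils, within 1.5 mm of its centre. This point is the centre of its upper face, 25 mm above the bench.
- round_tag_top (a point): A round brass tag, diameter 36, 3 mm thick, loose on another anvil. This point is the centre of its upper face.
- bar_tag_top (a point): A narrow brass tag, 14 x 45 x 3 mm, loose on the third anvil. This point is the centre of its upper face.
- stand: Wooden punch stand, 70 (x) x 130 (y) x 45 mm, fixed to the bench on the left or the right of the jig. Origin: centre of its underside. Two holes 15 mm wide, 35 mm deep, at its y -32 and +32 mm: the punch stands in one, the chisel in the other.
- punch_mid (a point): The round punch: plain steel rod, diameter 12.5, length 105 mm, upright in one hole of the stand, its top 115 mm above the bench; about 70 to 130 g. This point is its centre, half-way up; its z axis points to its top.
- chisel_mid (a point): A shorter square chisel, 9 mm square, 86 mm long, in the other hole of the stand; it stays there. This point is its centre, half-way up.
- punch: The same round punch; its origin is the centre of its lower end, which is slightly tapered, 52.5 mm below its middle.
- square_tag: The same square tag as a body; its origin is the centre of its underside.
There are look-alikes about, which are no part of the job. What is shaped like the square_tag but black or green is not meant.

How it is judged:
By the outcome, as a careful person would: the job done as asked, in the order asked, and still so for the second after the job is handed in, with the robot touching nothing.
It also fails if it takes over 70 s, if anything falls off the work surface, if the arm or the gripper's body presses on something with over 40 N, if the wrist force passes 120 N, or if a joint passes its speed limit or range.

ROBOT

A 6-joint arm with a two-finger parallel gripper is mounted at the origin on the work surface. World frame = base frame: x ahead of the robot, y to its left, z up, the work surface at z = 0. Lengths are in m, angles in rad, forces in N, time in s.
With the tool pointing down it reaches from about 0.3 to 0.875 m from the base axis. Payload 6.4 kg.
Tool frame: the origin (TCP) lies on the centre line of the jaws, within the pads' length; the fingertips stand 11 mm ahead of it and the grasp point (between the pads) lies 8 mm behind it; z points along the fingers, y is the line along which they close (so a half turn about z gives the same grasp; the last joint's range is limited). The gripper opens to 85 mm and grips with 20 to 120 N. Pads are 22 mm wide; open, the fingers measure 114 mm over their backs; the gripper's body (76 mm by 85 mm) begins 54 mm behind the grasp point. The pads swing forward as they close: fully open they stand 13 mm farther back than shut.
Start: joints at [-1.345, 0.181, 1.607, -0, 1.354, -0.206], TCP at [0.241, -0.522, 0.242] pointing down, gripper open.
Joint ranges: [-2.99, 2.99], [-0.89, 2.07], [0.3, 2.58], [-1.14, 4.28], [0, 2.63], [-3.12, 3.12]. Speed limits (rad/s): [2.57, 2.57, 3.01, 3.14, 3.14, 3.14].

INTERFACE

Orientations are given as [roll, pitch, yaw] about the fixed x, y, z axes, in that order (R = Rz(yaw) Ry(pitch) Rx(roll)).
In Python, from station import read_state, imaging, job, finder gives the robot as it stands. The module is installed in compiled form; this text tells all that it offers.
- The arm moves only by the tool carry_out, never from a script. Its argument "steps" is a list of rows, each a list of 7 numbers: the shift along the tool's x, y, z in m, then the turn, a rotation vector about the tool's x, y, z in rad, then the opening, from 0 (shut) to 1 (fully open). A call has 1 to 5 rows; each row is the pose to reach, as a shift and turn from the pose commanded when the call began, along the tool's axes at that moment; what a row does not reach only later rows make up. A row lasts 1/12 s, in which the tool goes at most 41.7 mm and 7.16 degrees, less where a joint would pass 70% of its speed; a pose out of reach is approached as far as the arm can. A call with a gripper value outside its range is refused whole. The fingers move at their own pace and stop on an object; "grip_force" is the grip in N (left out, the last holds). Time passes only in rows, so rows that repeat a pose let the fingers close. It gives the time, the measured TCP pose, the force, the opening and the grip force at its end, in the units of the state.
- read_state(): the state, without advancing time (a new reading comes with each control period).
- imaging.grab_frame(name): name is "scene" or "top"; returns the picture (400x640x3 uint8, blue, green, red); there is no depth.
- imaging.camera_model(name): a dict with "K" (3x3 intrinsics, pixels), "rvec" (rotation vector, rad) and "tvec" (3), from world to camera coordinates, as OpenCV has them. Camera axes: x right, y down, z forward; pixel columns grow to the right and rows downward; lengths in m; the calibration is good to about 2 mm. A picture is of the moment at which its call begins. camera_model takes no time and is no camera call.
- job.job_done(): hands the job in; it is judged then, once.
Trained networks look in the newest picture that a camera, given by its name, has taken for a name from the list of things; names that differ only in an ending like _2 or _b are one class to them, and where a whole thing is asked for, a point or a joint stands for the part that bears it (a point fixed in the world has none). Each returns a list of dicts, best first, with "p" (0 to 1); they miss things now and then, are a little off and sometimes report something else, mostly with a low value. They report only what shows in the picture. A call takes as long as a camera call. They do not tell look-alikes from the thing itself.
- finder.cut_out(label, camera): "mask" (400x640 bool, what is visible of it) and "rect" ([left, top, right, bottom] in pixels, round what is visible of it).
The state is a dict: "time_s": time; "joint_positions": joint angles; "qd": joint speeds; "tau": joint torques, N m; "position": TCP position; "orientation": TCP orientation; "contact_force": force on the tool from outside, world axes, zero at the start; "torque": the same for the moment, N m; "grip_width": opening from 0.0 (shut) to 1.0 (fully open); "grip_force": force on a finger pad.
Only numpy, scipy, OpenCV 4.12 (cv2) and the standard library are available. Lean on these libraries where they do the work, as an engineer would, in place of code of your own. Each camera call takes 0.05 s, during which the arm holds its last target. There are 200 camera calls.

## Working session

There is one attempt and no reset: what is moved stays moved. The work goes in short steps, Python scripts to look and compute and a tool call to move; the robot and the scene stay as the last step left them, time stands still between calls to the robot, and variables do not carry over. Pictures are saved under pics/ and viewed, at most 10 in all, crops included, and the job is handed in when it is done.

Besides the shell and the picture viewer there is one more tool, called after "Call:" by a JSON object that holds its "op" and its "data". carry_out: Moves the arm, as the interface text tells. Its arguments: {"type":"object","properties":{"steps":{"type":"array"},"grip_force":{"type":"number"}},"required":["steps"]}

```bash
mkdir -p pics
cat > h.py <<'E'
import numpy as np, cv2
from station import read_state, imaging, job, finder
def cam(n):
    m=imaging.camera_model(n); return np.array(m["K"],float),np.array(m["rvec"],float),np.array(m["tvec"],float)
def ray(n,u,v,z):
    K,r,t=cam(n); R=cv2.Rodrigues(r)[0]; d=R.T@np.linalg.inv(K)@[u,v,1]; c=-R.T@t.ravel()
    return c+d*(z-c[2])/d[2]
def proj(n,P):
    K,r,t=cam(n); return cv2.projectPoints(np.array(P,float).reshape(-1,1,3),r,t,K,None)[0].reshape(-1,2)
E
python3 - <<'E'
from h import *
for n in("top","scene"):
    im=imaging.grab_frame(n); cv2.imwrite(f"pics/{n}0.png",im)
    K,r,t=cam(n); R=cv2.Rodrigues(r)[0]; print(n,K[0,0],(-R.T@t.ravel()).round(3),R[2].round(2))
    for l,z in dict(jig=.012,knob=.093,carriage_top=.056,guide_mouth=.07,square_tag=.025,round_tag_top=.025,bar_tag_top=.025,stand=.045,punch=.115,chisel_mid=.096).items():
        for d in finder.cut_out(l,n)[:3]:
            v,u=np.nonzero(d["mask"]); c=u.mean(),v.mean()
            print(l,round(d["p"],2),np.round(d["rect"]),np.round(c,1),ray(n,*c,z).round(4))
s=read_state();print(s["time_s"],s["position"],s["orientation"],s["contact_force"])
E
```

```text
top 417.0430762861876 [2.920e-01 1.000e-03 1.004e+00] [ 0.22  0.   -0.98]
jig 0.78 [248. 142. 381. 222.] [310.5 188.4] [0.5333 0.0251 0.012 ]
carriage_top 0.72 [300. 190. 315. 203.] [306.4 195.8] [0.5048 0.0333 0.056 ]
carriage_top 0.66 [349. 149. 375. 206.] [360.3 173.1] [ 0.5611 -0.0928  0.056 ]
guide_mouth 0.93 [350. 150. 372. 209.] [360.4 172.2] [ 0.5594 -0.0917  0.07  ]
square_tag 0.67 [345. 256. 363. 269.] [351.8 262.1] [ 0.3552 -0.074   0.025 ]
square_tag 0.58 [323. 193. 339. 205.] [331.3 198. ] [ 0.5071 -0.0257  0.025 ]
square_tag 0.47 [318. 237. 336. 248.] [325.1 242.7] [ 0.3996 -0.0116  0.025 ]
round_tag_top 0.59 [300. 188. 319. 204.] [306.9 195.7] [0.5121 0.0331 0.025 ]
bar_tag_top 0.68 [272. 189. 290. 201.] [282.3 193.9] [0.5158 0.0925 0.025 ]
stand 0.56 [434. 216. 492. 248.] [462.3 229.7] [ 0.4309 -0.3288  0.045 ]
punch 0.27 [351. 147. 374. 208.] [360.3 171.8] [ 0.5475 -0.0871  0.115 ]
scene 515.4898277294687 [ 1.073 -0.8    0.724] [-0.49  0.68 -0.55]
jig 0.71 [197. 250. 209. 272.] [203.6 259.5] [ 0.378  -0.2605  0.012 ]
jig 0.58 [270. 188. 409. 278.] [338.7 230.9] [ 0.5
[... 288 characters left out ...]
] [284.7 211.1] [ 0.42   -0.0362  0.025 ]
square_tag 0.61 [153. 258. 234. 318.] [193.4 288.1] [ 0.4372 -0.3421  0.025 ]
square_tag 0.6 [243. 212. 260. 223.] [252.9 217.2] [ 0.3743 -0.0977  0.025 ]
round_tag_top 0.53 [325. 206. 342. 214.] [333.4 209. ] [0.5101 0.0363 0.025 ]
bar_tag_top 0.43 [343. 196. 354. 203.] [348.7 198.3] [0.515  0.0957 0.025 ]
stand 0.59 [154. 255. 234. 318.] [193.3 288.1] [ 0.4553 -0.3555  0.045 ]
punch 0.76 [169. 257. 181. 291.] [176.3 273.1] [ 0.4658 -0.392   0.115 ]
chisel_mid 0.6 [198. 250. 209. 273.] [203.5 259.1] [ 0.459  -0.3233  0.096 ]
1.1 [ 0.24064566 -0.52222512  0.24229169] [-3.14157112e+00  2.59513895e-05  4.31778828e-01] [0.43023871 0.17985682 0.01503424]
```

Run:
```python
from h import *
t=cv2.imread("pics/top0.png")[135:275,240:400]; s=cv2.imread("pics/scene0.png")[180:325,140:420]
cv2.imwrite("pics/a.png",cv2.resize(t,None,fx=4.9,fy=4.2,interpolation=2) if 0 else cv2.resize(t,None,fx=4.25,fy=4.25,interpolation=2))
cv2.imwrite("pics/b.png",cv2.resize(s,None,fx=2.85,fy=2.85,interpolation=2))
```

```text
(no output)
```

View pics/a.png

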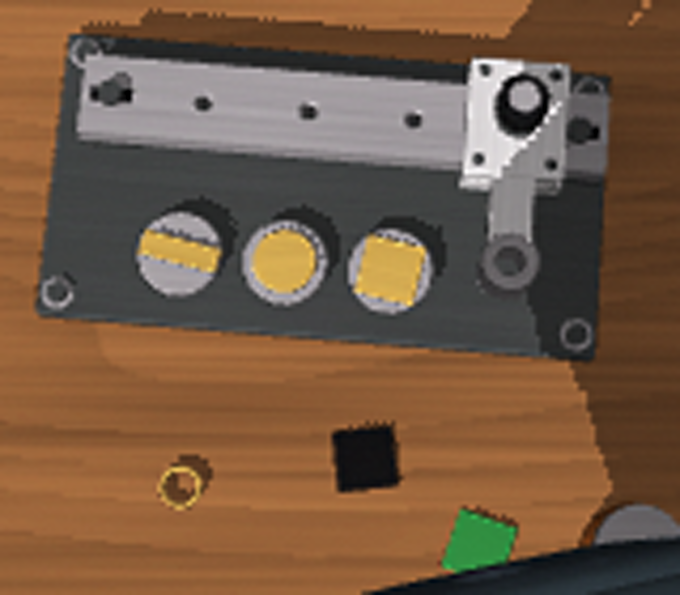

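View pics/b.png

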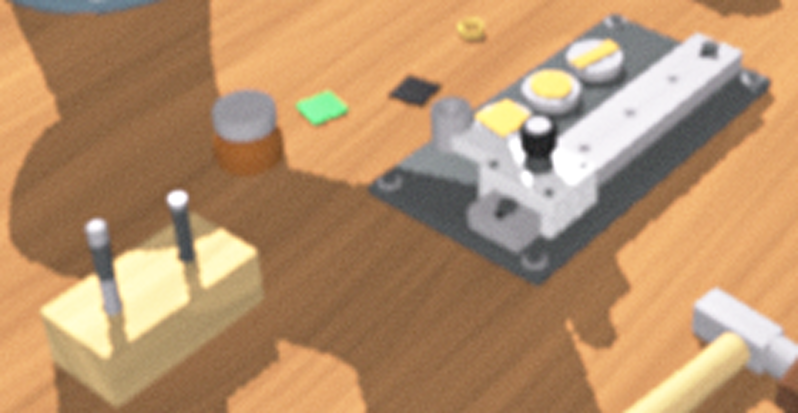

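The square brass tag is at top px (331,198), on the anvil nearest the carriage. The look-alikes are the black square (326,243) and the green square (353,262); they lie on the bench and are the wrong colour. The index hole for this tag is at about (337,163). The punch is the taller rod at the left of the stand (scene 174,259), and the chisel is at (202,251).

Run:
```python
from h import *
im=cv2.imread("pics/top0.png"); g=cv2.cvtColor(im,6).astype(float)
def P(u,v): return np.array([240+(u+.5)/4.25-.5,135+(v+.5)/4.25-.5])
def dark(c,r=4):
    x,y=np.round(c).astype(int); w=g[y-r:y+r+1,x-r:x+r+1]; yy,xx=np.mgrid[y-r:y+r+1,x-r:x+r+1]
    k=np.clip(np.median(w)-15-w,0,None); return (k*xx).sum()/k.sum(),(k*yy).sum()/k.sum()
H=[]
for c in [(413,120),(308,111),(203,103)]:
    d=dark(P(*c)); H.append(ray("top",*d,.038)[:2]); print("hole",np.round(d,2),H[-1].round(4))
ax=H[2]-H[0]; print("len",np.linalg.norm(ax)); ax/=np.linalg.norm(ax); xa=np.array([ax[1],-ax[0]]); print("yaw",np.arctan2(-ax[0],ax[1]))
hsv=cv2.cvtColor(im,cv2.COLOR_BGR2HSV); m=((hsv[...,0]>15)&(hsv[...,0]<30)&(hsv[...,1]>110)&(hsv[...,2]>150)).astype(np.uint8)
n,_,st,ce=cv2.connectedComponentsWithStats(m)
for s,c in zip(st[1:],ce[1:]):
    if s[4]>60 and 140<c[1]<230 and 260<c[0]<345: q=ray("top",*c,.025)[:2]; print("tag",s[4],c.round(1),q.round(4),((q-H[0])@ax).round(4),((q-H[0])@xa).round(4))
for nm,c,z in [("knobtop",(525,97),.093),("guide",(509,260),.07),("cornUL",(72,36),.012),("cornUR",(609,75),.012),("cornLL",(38,315),.012),("cornLR",(593,359),.012),("carUL",(471,58),.056),("carUR",(569,63),.056),("carLL",(460,182),.056),("carLR",(563,180),.056)]:
    q=ray("top",*P(*c),z)[:2]; print(nm,q.round(4),((q-H[0])@ax).round(4),((q-H[0])@xa).round(4))
sc=cv2.imread("pics/scene0.png")
def S(u,v): return 140+(u+.5)/2.85-.5,180+(v+.5)/2.85-.5
for nm,c,z in [("punchtop",(96,228),.115),("chiseltop",(177,199),.096),("knobtop",(540,126),.093),("hole1",(585,147),.038),("hole2",(630,113),.038),("hole3",(674,79),.038),("stA",(43,313),.045),("stB",(120,360),.045),("stC",(258,255),.045),("stD",(185,210),.045)]:
    print(nm,ray("scene",*S(*c),z).round(4))
crop=np.hstack([cv2.resize(im[145:230,290:390],None,fx=5,fy=5,interpolation=2),cv2.resize(sc[240:325,150:210],None,fx=5,fy=5,interpolation=2)]); cv2.imwrite("pics/c.png",crop)
```

```text
hole [336.78 162.92] [ 0.5911 -0.0381]
hole [312.05 160.96] [0.5954 0.0217]
hole [287.29 159.01] [0.5997 0.0817]
len 0.12011008596469644
yaw -0.07116946001996335
tag 105 [281.8 193.7] [0.5164 0.0937] 0.1262 -0.0839
tag 165 [306.5 196. ] [0.5112 0.0341] 0.0663 -0.0848
tag 193 [331.4 198.1] [ 0.5068 -0.0259] 0.0062 -0.085
knobtop [ 0.5878 -0.0961] -0.0581 0.0008
guide [ 0.5031 -0.0888] -0.0569 -0.0842
cornUL [0.6488 0.1621] 0.2038 0.0433
cornUR [ 0.6282 -0.1542] -0.1132 0.0452
cornLL [0.4811 0.1742] 0.2039 -0.1248
cornLR [ 0.4592 -0.1414] -0.1125 -0.1242
carUL [ 0.6224 -0.0699] -0.0295 0.0335
carUR [ 0.6201 -0.125 ] -0.0846 0.0351
carLL [ 0.5502 -0.0635] -0.0282 -0.039
carLR [ 0.552  -0.1205] -0.085 -0.0332
punchtop [ 0.4336 -0.3704  0.115 ]
chiseltop [ 0.4355 -0.3053  0.096 ]
knobtop [ 0.5877 -0.0943  0.093 ]
hole1 [ 0.5893 -0.0356  0.038 ]
hole2 [0.5944 0.0221 0.038 ]
hole3 [0.5991 0.0832 0.038 ]
stA [ 0.3981 -0.3997  0.045 ]
stB [ 0.4728 -0.3998  0.045 ]
stC [ 0.4752 -0.2761  0.045 ]
stD [ 0.3977 -0.2707  0.045 ]
```

View pics/c.png

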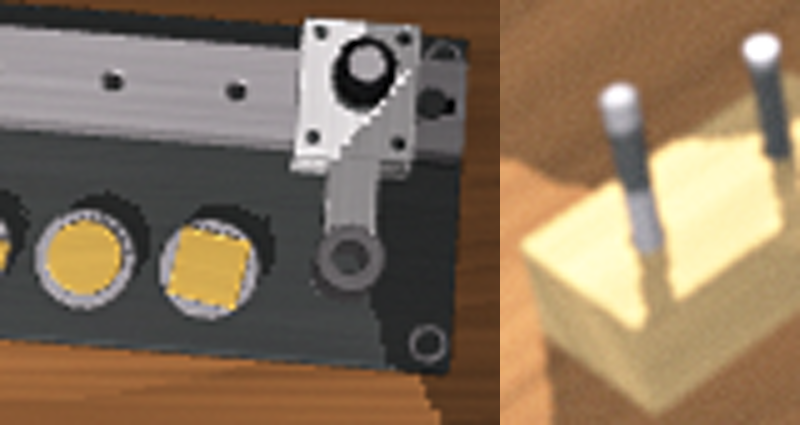

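Crop confirms it: the gold square is on the anvil beside the guide, and the tall round rod is at the stand's near end. Moving to the knob.

Call:
{"op": "carry_out", "data": {"steps": [[0.034,-0.017,0,0,0,0.1,1],[0.068,-0.034,0,0,0,0.2,1],[0.102,-0.051,0,0,0,0.3,1],[0.136,-0.068,0,0,0,0.4,1],[0.17,-0.085,0,0,0,0.503,1]], "grip_force": 30}}

```text
time_s: 1.52
position: [0.3602, -0.3725, 0.2424]
orientation: [3.141, -0.0, -0.077]
contact_force: [0.1, -0.0, 0.1]
grip_width: 0.999
grip_force: 0.0
```

```bash
cat >> h.py <<'E'
def to(x,y,z):
    from scipy.spatial.transform import Rotation as Ro
    s=read_state(); R=Ro.from_euler("xyz",s["orientation"]).as_matrix(); p=np.array(s["position"])
    print("t",round(s["time_s"],2),"tcp",p.round(4),"rpy",np.round(s["orientation"],4),"F",np.round(s["contact_force"],1),"T",np.round(s["torque"],2),"w",s["grip_width"],s["grip_force"],"shift",(R.T@(np.array([x,y,z])-p)).round(4))
E
python3 -c "
from h import *
to(.5879,-.0952,.15)"
```

```text
t 1.52 tcp [ 0.3602 -0.3725  0.2424] rpy [ 3.1413e+00 -3.0000e-04 -7.6800e-02] F [ 0.1 -0.   0.1] T [ 0.   -0.    0.05] w 0.9990463536874491 0.0 shift [ 0.2057 -0.294   0.0924]
```

Call:
{"op": "carry_out", "data": {"steps": [[0.02,-0.03,0.0,0,0,0,1],[0.04,-0.06,0.0,0,0,0,1],[0.06,-0.09,0.01,0,0,0,1],[0.08,-0.12,0.02,0,0,0,1],[0.1,-0.15,0.03,0,0,0,1]]}}

```text
time_s: 1.93
position: [0.4709, -0.2299, 0.2124]
orientation: [3.141, -0.001, -0.071]
contact_force: [1.2, -0.7, 0.6]
grip_width: 1.002
grip_force: 0.0
```

Call:
{"op": "carry_out", "data": {"steps": [[0.02,-0.03,0.01,0,0,0,1],[0.04,-0.06,0.02,0,0,0,1],[0.06,-0.09,0.03,0,0,0,1],[0.08,-0.12,0.04,0,0,0,1],[0.1,-0.142,0.05,0,0,0,1]]}}

```text
time_s: 2.35
position: [0.5806, -0.0942, 0.1619]
orientation: [-3.141, -0.0, -0.07]
contact_force: [0.6, -1.0, -0.3]
grip_width: 0.998
grip_force: 0.0
```

```bash
python3 -c "
from h import *
to(.5879,-.0952,.078)"
```

```text
t 2.35 tcp [ 0.5806 -0.0942  0.1619] rpy [-3.1411e+00 -1.0000e-04 -7.0100e-02] F [ 0.6 -1.  -0.3] T [-0.05 -0.03 -0.05] w 0.9977382015411362 0.0 shift [0.0073 0.0005 0.0839]
```

Call:
{"op": "carry_out", "data": {"steps": [[0.004,0,0.025,0,0,0,1],[0.007,0.0005,0.05,0,0,0,0.8],[0.007,0.0005,0.07,0,0,0,0.7],[0.007,0.0005,0.083,0,0,0,0.6],[0.007,0.0005,0.088,0,0,0,0.55]]}}

```text
time_s: 2.77
position: [0.5852, -0.0973, 0.0718]
orientation: [-3.14, 0.004, -0.071]
contact_force: [-0.4, 0.1, 0.2]
grip_width: 0.554
grip_force: 0.0
```

Call:
{"op": "carry_out", "data": {"steps": [[0,0,0,0,0,0,0.45],[0,0,0,0,0,0,0.38],[0,0,0,0,0,0,0.3],[0,0,0,0,0,0,0.25],[0,0,0,0,0,0,0.2]], "grip_force": 40}}

```text
time_s: 3.18
position: [0.5874, -0.0982, 0.0757]
orientation: [3.141, -0.002, -0.071]
contact_force: [-1.5, 0.8, 3.7]
grip_width: 0.308
grip_force: 39.8
```

```bash
python3 -c "
from h import *
to(.5879,-.0952,.074)
cv2.imwrite('pics/d.png',np.hstack([cv2.resize(imaging.grab_frame('scene')[180:290,260:360],None,fx=4,fy=4,interpolation=2),cv2.resize(imaging.grab_frame('top')[120:230,290:390],None,fx=4,fy=4,interpolation=2)]))"
```

```text
t 3.18 tcp [ 0.5874 -0.0982  0.0757] rpy [ 3.141e+00 -2.000e-03 -7.130e-02] F [-1.5  0.8  3.7] T [0.08 0.21 0.01] w 0.30774788989839863 39.825618267059326 shift [ 0.0003 -0.0031  0.0017]
```

View pics/d.png

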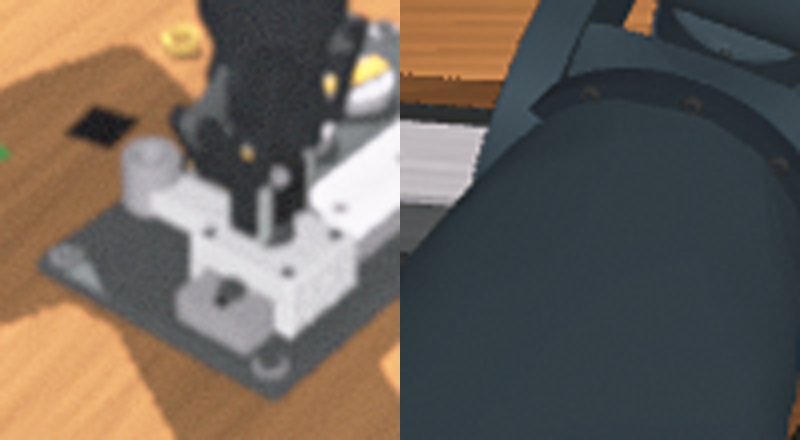

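Scene view: the fingers hold the knob at crop (265,210), and the carriage is still at the end of the bar. Pulling up.

Call:
{"op": "carry_out", "data": {"steps": [[0,0,-0.003,0,0,0,0.2],[0,0,-0.006,0,0,0,0.2],[0,0,-0.009,0,0,0,0.2],[0,0,-0.012,0,0,0,0.2],[0,0,-0.012,0,0,0,0.2]], "grip_force": 70}}

```text
time_s: 3.7
position: [0.5871, -0.098, 0.0853]
orientation: [3.141, -0.001, -0.071]
contact_force: [7.2, -1.9, -14.3]
grip_width: 0.306
grip_force: 69.7
```

```bash
cat >> h.py <<'E'
def match(a,b,x0,y0,x1,y1,s=8,m=20):
    f=lambda i:cv2.resize(i,None,fx=s,fy=s,interpolation=cv2.INTER_CUBIC)
    T=f(a[y0:y1,x0:x1]); B=f(b[y0-m:y1+m,x0-m:x1+m])
    r=cv2.matchTemplate(B,T,cv2.TM_CCOEFF_NORMED); _,v,_,l=cv2.minMaxLoc(r); return l[0]/s-m,l[1]/s-m,v
E
python3 -c "
from h import *
to(.59,-.098,.087)
a=cv2.imread('pics/scene0.png'); b=imaging.grab_frame('scene'); cv2.imwrite('pics/scene1.png',b)
print(match(a,b,289,213,312,238),match(a,b,308,246,352,264))
print('px per 3mm',proj('scene',[[.503,-.0888,.07],[.5028,-.0918,.07]]))"
```

```text
t 3.7 tcp [ 0.5871 -0.098   0.0853] rpy [ 3.1415e+00 -1.3000e-03 -7.1400e-02] F [  7.2  -1.9 -14.3] T [-0.34 -1.2  -0.01] w 0.30577945636397535 69.68263864517212 shift [ 0.0029 -0.0002 -0.0017]
(-1.75, 0.5, 0.675723671913147) (-0.375, 0.25, 0.9927287697792053)
px per 3mm [[298.47461347 217.99224843]
 [297.5611008  218.62718348]]
```

Call:
{"op": "carry_out", "data": {"steps": [[0.0005,-0.008,0,0,0,0,0.2],[0.001,-0.02,0,0,0,0,0.2],[0.001,-0.034,0,0,0,0,0.2],[0.001,-0.048,0,0,0,0,0.2],[0.001,-0.056,0,0,0,0,0.2]]}}

```text
time_s: 4.17
position: [0.5913, -0.0411, 0.0844]
orientation: [-3.141, 0.001, -0.071]
contact_force: [6.1, -3.1, -13.7]
grip_width: 0.303
grip_force: 69.9
```

Call:
{"op": "carry_out", "data": {"steps": [[0,-0.0035,0,0,0,0,0.2],[0,-0.0035,0,0,0,0,0.2],[0,-0.0035,0,0,0,0,0.2]]}}

```text
time_s: 4.42
position: [0.5915, -0.0376, 0.0844]
orientation: [-3.14, 0.001, -0.071]
contact_force: [5.4, 1.0, -14.2]
grip_width: 0.305
grip_force: 69.9
```

```bash
python3 -c "
from h import *
to(.59,-.039,.087)
a=cv2.imread('pics/scene0.png'); b=imaging.grab_frame('scene'); cv2.imwrite('pics/scene2.png',b)
print(match(a,b,308,246,352,264,m=45))
p=proj('scene',[[.585,-.125,.04],[.585+.0712*.0583,-.125+.0583,.04]]);print(p[1]-p[0])
cv2.imwrite('pics/e.png',cv2.resize(b[170:280,260:400],None,fx=5,fy=5,interpolation=2))"
```

```text
t 4.42 tcp [ 0.5915 -0.0376  0.0844] rpy [-3.1405e+00  9.0000e-04 -7.0900e-02] F [  5.4   1.  -14.2] T [ 0.13 -0.93 -0.03] w 0.3053947966828735 69.86997485160828 shift [-0.0014  0.0015 -0.0026]
(16.75, -13.875, 0.9322236776351929)
[ 17.2725615  -13.52337663]
```

View pics/e.png

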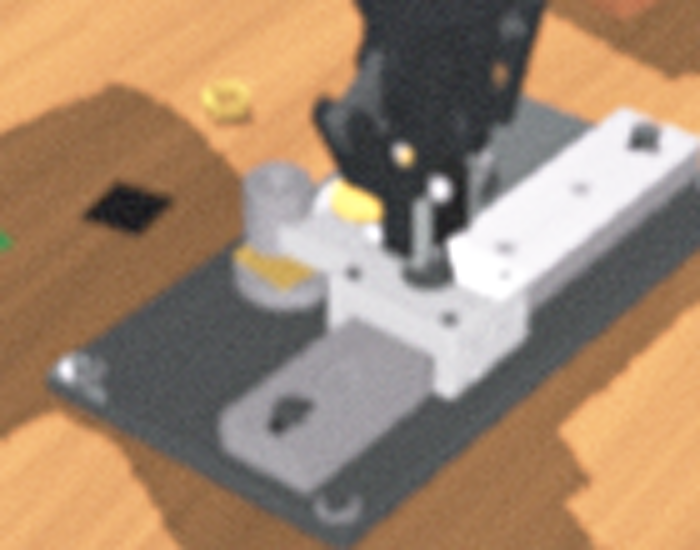

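The carriage's guide now stands by the square tag, with the pin held up. Nudging back slightly and lowering while watching the force.

Call:
{"op": "carry_out", "data": {"steps": [[0,0.0007,0,0,0,0,0.2],[0,0.0007,0.002,0,0,0,0.2],[0,0.0007,0.0035,0,0,0,0.2],[0,0.0007,0.0042,0,0,0,0.2],[0,0.0007,0.0042,0,0,0,0.2]]}}

```text
time_s: 4.88
position: [0.5915, -0.0388, 0.0806]
orientation: [-3.141, 0.001, -0.071]
contact_force: [5.1, 0.8, -11.8]
grip_width: 0.301
grip_force: 69.9
```

Call:
{"op": "carry_out", "data": {"steps": [[0,0,0.001,0,0,0,0.2],[0,0,0.0015,0,0,0,0.2],[0,0,0.0015,0,0,0,0.2]]}}

```text
time_s: 5.13
position: [0.5915, -0.039, 0.0798]
orientation: [-3.141, 0.001, -0.071]
contact_force: [4.0, 0.8, -12.0]
grip_width: 0.307
grip_force: 69.9
```

Call:
{"op": "carry_out", "data": {"steps": [[0,0,0.001,0,0,0,0.2],[0,0,0.0015,0,0,0,0.2],[0,0,0.0015,0,0,0,0.2]]}}

```text
time_s: 5.38
position: [0.5915, -0.0392, 0.0788]
orientation: [-3.141, 0.001, -0.071]
contact_force: [2.4, 1.1, -12.5]
grip_width: 0.3
grip_force: 69.9
```

Call:
{"op": "carry_out", "data": {"steps": [[0,0,0.001,0,0,0,0.2],[0,0,0.002,0,0,0,0.2],[0,0,0.002,0,0,0,0.2]]}}

```text
time_s: 5.63
position: [0.5916, -0.0392, 0.0769]
orientation: [-3.141, 0.001, -0.071]
contact_force: [0.9, 1.1, -10.0]
grip_width: 0.305
grip_force: 70.0
```

Call:
{"op": "carry_out", "data": {"steps": [[0,0,0.001,0,0,0,0.2],[0,0,0.0015,0,0,0,0.2],[0,0,0.0015,0,0,0,0.2]]}}

```text
time_s: 5.88
position: [0.5916, -0.0392, 0.0759]
orientation: [3.142, 0.001, -0.071]
contact_force: [-0.9, 1.5, -5.7]
grip_width: 0.31
grip_force: 70.7
```

Call:
{"op": "carry_out", "data": {"steps": [[0,0,0.0004,0,0,0,0.31],[0,0,0.0004,0,0,0,0.4],[0,0,0.0004,0,0,0,0.5],[0,0,0,0,0,0,0.55],[0,0,-0.003,0,0,0,0.6]]}}

```text
time_s: 6.3
position: [0.5924, -0.0396, 0.0791]
orientation: [3.141, -0.001, -0.071]
contact_force: [-0.8, 0.7, -0.4]
grip_width: 0.599
grip_force: 0.0
```

Call:
{"op": "carry_out", "data": {"steps": [[0,0,-0.015,0,0,0,0.6],[0,0,-0.04,0,0,0,0.6],[0,0,-0.075,0,0,0,0.6],[0,0.02,-0.1,0,0,0,0.7],[0,0.05,-0.11,0,0,0,0.8]]}}

```text
time_s: 6.72
position: [0.591, -0.0884, 0.1942]
orientation: [3.14, -0.008, -0.068]
contact_force: [1.5, -0.7, 0.1]
grip_width: 0.798
grip_force: 0.0
```

Call:
{"op": "carry_out", "data": {"steps": [[-0.015,0.035,0,0,0,0,0.8],[-0.03,0.07,0,0,0,0,0.8],[-0.045,0.105,0,0,0,0,0.8],[-0.06,0.14,0,0,0,0,0.8],[-0.075,0.175,0,0,0,0,0.8]]}}

```text
time_s: 7.13
position: [0.5004, -0.2601, 0.1896]
orientation: [3.14, -0.001, -0.071]
contact_force: [0.4, -0.8, 0.4]
grip_width: 0.798
grip_force: 0.0
```

Run:
```python
from h import *
to(.434,-.370,.2)
b=imaging.grab_frame('scene'); t=imaging.grab_frame('top'); cv2.imwrite('pics/scene3.png',b); cv2.imwrite('pics/top3.png',t)
for nm,c in [("home",.082),("onbar",.090)]:
    print(nm,proj('scene',[[.5911,-.0381,c+.011],[.5911,-.0381,c-.011]]).round(1))
print(proj('top',[[.5911,-.0381,.093],[.5068,-.0321,.07]]))
f=lambda i:cv2.resize(i,None,fx=5,fy=5,interpolation=2)
cv2.imwrite('pics/f.png',np.hstack([f(b[180:290,305:385]),f(t[140:250,295:375])]))
a=cv2.imread('pics/scene0.png'); print(match(a,b,320,219,337,229,m=45),match(a,b,308,246,352,264,m=45))
```

```text
t 7.13 tcp [ 0.5004 -0.2601  0.1896] rpy [ 3.1404e+00 -1.5000e-03 -7.1000e-02] F [ 0.4 -0.8  0.4] T [-0.02 -0.03 -0.02] w 0.7984876443127344 0.0 shift [-0.0584  0.1143 -0.0104]
home [[345.4 211.5]
 [345.3 219.9]]
onbar [[345.5 208.4]
 [345.3 216.9]]
[[337.77806414 155.80415318]
 [334.68188345 193.95221964]]
(16.625, -12.375, 0.9587219953536987) (16.375, -13.625, 0.9295090436935425)
```

View pics/f.png

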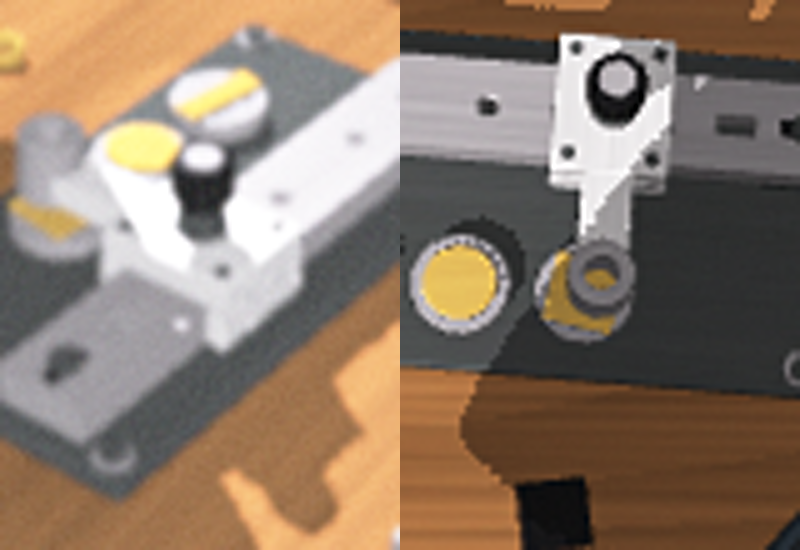

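Home: the knob moved by the same pixel shift as the carriage (about 17,−13), and in the top view the guide (px 415,195) stands over the square tag. Next, the punch.

Run:
```python
from h import *
b=cv2.imread('pics/scene3.png'); t=cv2.imread('pics/top3.png')
f=lambda i:cv2.resize(i,None,fx=5,fy=5,interpolation=2)
print(proj('top',[[.434,-.370,.115],[.434,-.305,.096],[.434,-.37,.045]]),proj('scene',[[.434,-.370,.115],[.434,-.37,.045]]))
cv2.imwrite('pics/g.png',np.hstack([f(b[245:325,150:225]),f(t[195:275,430:515])]))
```

```text
[[492.27311426 223.91274302]
 [459.17875541 224.91920778]
 [480.03763908 228.54446044]] [[173.67769201 259.64918698]
 [179.74554986 288.05160417]]
```

View pics/g.png

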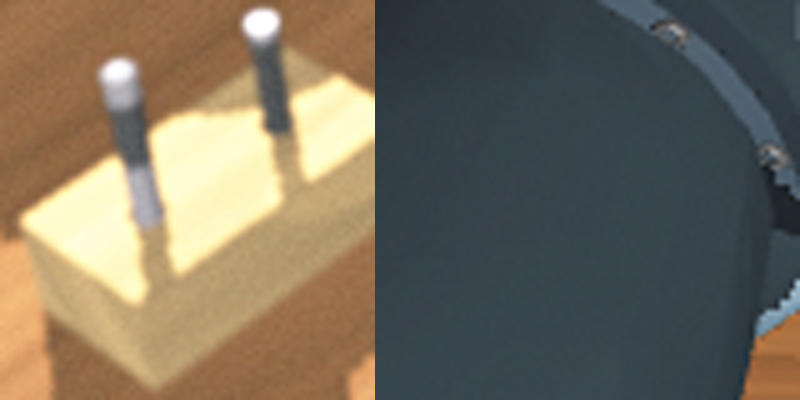

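The view shows the round punch at scene (174,259) and the chisel at (202,250). The punch estimate (0.434, −0.370) holds.

Call:
{"op": "carry_out", "data": {"steps": [[-0.015,0.03,0,0,0,0,0.6],[-0.03,0.06,0,0,0,0,0.5],[-0.045,0.09,0,0,0,0,0.5],[-0.058,0.114,0.01,0,0,0,0.5],[-0.058,0.114,0.02,0,0,0,0.5]]}}

```text
time_s: 7.65
position: [0.4338, -0.3724, 0.1699]
orientation: [3.137, -0.002, -0.075]
contact_force: [-0.1, -0.5, -0.0]
grip_width: 0.5
grip_force: 0.0
```

Call:
{"op": "carry_out", "data": {"steps": [[0,0,0,0,0,0,0.5],[0,0,0,0,0,0,0.5]]}}

```text
time_s: 7.82
position: [0.4352, -0.367, 0.1682]
orientation: [-3.14, 0.001, -0.071]
contact_force: [-0.9, -0.3, -0.1]
grip_width: 0.497
grip_force: 0.0
```

```bash
python3 -c "
from h import *
to(.434,-.371,.089)"
```

```text
t 7.82 tcp [ 0.4352 -0.367   0.1682] rpy [-3.1401e+00  7.0000e-04 -7.1300e-02] F [-0.9 -0.3 -0.1] T [ 0.06 -0.01 -0.06] w 0.4967257818142832 0.0 shift [-0.0009  0.0042  0.0792]
```

Call:
{"op": "carry_out", "data": {"steps": [[-0.001,0.003,0.02,0,0,0,0.5],[-0.001,0.003,0.04,0,0,0,0.5],[-0.001,0.003,0.06,0,0,0,0.5],[-0.001,0.003,0.074,0,0,0,0.5],[-0.001,0.003,0.079,0,0,0,0.5]]}}

```text
time_s: 8.23
position: [0.4342, -0.3684, 0.0878]
orientation: [-3.139, 0.002, -0.069]
contact_force: [-1.0, -0.2, -1.5]
grip_width: 0.5
grip_force: 0.0
```

Call:
{"op": "carry_out", "data": {"steps": [[0,0,0,0,0,0,0.38],[0,0,0,0,0,0,0.28],[0,0,0,0,0,0,0.2],[0,0,0,0,0,0,0.12],[0,0,0,0,0,0,0.08]], "grip_force": 30}}

```text
time_s: 8.65
position: [0.4347, -0.3714, 0.0911]
orientation: [3.14, -0.002, -0.071]
contact_force: [-0.4, 1.7, 5.9]
grip_width: 0.137
grip_force: 29.4
```

Call:
{"op": "carry_out", "data": {"steps": [[0,0,0,0,0,0,0.05],[0,0,0,0,0,0,0.05]]}}

```text
time_s: 8.82
position: [0.4347, -0.3715, 0.0911]
orientation: [3.14, -0.002, -0.071]
contact_force: [0.3, 1.9, 6.7]
grip_width: 0.135
grip_force: 29.6
```

Call:
{"op": "carry_out", "data": {"steps": [[0,0,-0.015,0,0,0,0.05],[0,0,-0.035,0,0,0,0.05],[0,0,-0.06,0,0,0,0.05],[0,0,-0.085,0,0,0,0.05],[0,0,-0.11,0,0,0,0.05]], "grip_force": 50}}

```text
time_s: 9.23
position: [0.4335, -0.3708, 0.2006]
orientation: [-3.141, 0.0, -0.071]
contact_force: [0.9, 0.0, -0.6]
grip_width: 0.13
grip_force: 49.0
```

Call:
{"op": "carry_out", "data": {"steps": [[0.003,-0.02,0,0,0,0,0.05],[0.008,-0.055,0,0,0,0,0.05],[0.013,-0.09,0,0,0,0,0.05],[0.018,-0.125,0,0,0,0,0.05],[0.023,-0.16,0,0,0,0,0.05]]}}

```text
time_s: 9.65
position: [0.468, -0.2116, 0.1997]
orientation: [3.141, -0.0, -0.072]
contact_force: [0.7, 1.2, -0.9]
grip_width: 0.13
grip_force: 49.0
```

Call:
{"op": "carry_out", "data": {"steps": [[0.005,-0.035,0,0,0,0,0.05],[0.01,-0.07,0,0,0,0,0.05],[0.015,-0.105,0,0,0,0,0.05],[0.02,-0.14,0,0,0,0,0.05],[0.024,-0.165,0,0,0,0,0.05]]}}

```text
time_s: 10.07
position: [0.5039, -0.0474, 0.1998]
orientation: [-3.141, -0.0, -0.07]
contact_force: [-0.2, 0.1, -0.7]
grip_width: 0.128
grip_force: 49.0
```

Call:
{"op": "carry_out", "data": {"steps": [[0,-0.01,0.01,0,0,0,0.05],[0,-0.015,0.02,0,0,0,0.05],[0,-0.015,0.02,0,0,0,0.05]]}}

```text
time_s: 10.32
position: [0.5032, -0.0342, 0.1769]
orientation: [-3.141, 0.004, -0.07]
contact_force: [-0.6, 0.1, -1.8]
grip_width: 0.13
grip_force: 49.0
```

Run:
```python
from h import *
to(.5063,-.0332,.18)
b=imaging.grab_frame('scene'); cv2.imwrite('pics/scene4.png',b)
cv2.imwrite('pics/i.png',cv2.resize(b[150:250,270:350],None,fx=6,fy=6,interpolation=2))
s=read_state()["position"]
print(proj('scene',[[s[0],s[1],s[2]-.079],[s[0],s[1],s[2]-.02],[.5063,-.0332,.07]]))
```

```text
t 10.32 tcp [ 0.5032 -0.0342  0.1769] rpy [-3.1409  0.0042 -0.0699] F [-0.6  0.1 -1.8] T [-0.    0.06 -0.01] w 0.13008466133019753 49.02496964670718 shift [ 0.003  -0.0012 -0.0031]
[[312.97336971 195.85948244]
 [312.51380331 172.91954288]
 [314.70264579 206.55252489]]
```

View pics/i.png

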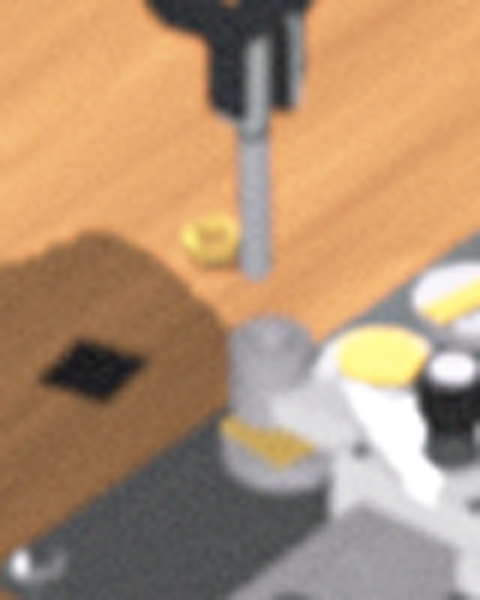

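Run:
```python
from h import *
print("guide scene",ray("scene",314.7,205.8,.07),"guide top",ray("top",335.1,194.9,.07), "punch low end scene",ray("scene",312.75,195.2,.0959))
im=cv2.imread('pics/top3.png'); g=cv2.resize(im[183:207,322:348],None,fx=10,fy=10,interpolation=cv2.INTER_CUBIC); g=cv2.cvtColor(g,6)
c=cv2.HoughCircles(cv2.medianBlur(g,5),3,1,30,param1=60,param2=15,minRadius=50,maxRadius=80); 
for q in c[0][:3]: u,v=322+(q[0]+.5)/10-.5,183+(q[1]+.5)/10-.5; print(q,u,v,ray("top",u,v,.07))
c=cv2.HoughCircles(cv2.medianBlur(g,5),3,1,30,param1=60,param2=12,minRadius=22,maxRadius=42); 
if c is not None:
  for q in c[0][:3]: u,v=322+(q[0]+.5)/10-.5,183+(q[1]+.5)/10-.5; print(q,u,v,ray("top",u,v,.07))
to(.505,-.0335,.17)
```

```text
guide scene [ 0.50454433 -0.03078273  0.07      ] guide top [ 0.50457784 -0.03306673  0.07      ] punch low end scene [ 0.49897836 -0.02983737  0.0959    ]
[130.5 115.5  67.8] 334.6 194.1 [ 0.50644966 -0.03191297  0.07      ]
[ 73.5 142.5  70.4] 328.9 196.8 [ 0.49995319 -0.01885805  0.07      ]
[165.5 116.5  34.6] 338.1 194.2 [ 0.50630202 -0.03995294  0.07      ]
t 10.37 tcp [ 0.5035 -0.0352  0.1777] rpy [-3.1413  0.0036 -0.0709] F [ 0.  -0.3 -0.6] T [-0.02  0.06  0.05] w 0.1313691601646859 49.025417352095246 shift [ 0.0014 -0.0018  0.0077]
```

Call:
{"op": "carry_out", "data": {"steps": [[0.0024,-0.002,0.006,0,0,0,0.05],[0.0024,-0.002,0.014,0,0,0,0.05],[0.0024,-0.002,0.018,0,0,0,0.05],[0.0024,-0.002,0.018,0,0,0,0.05],[0.0024,-0.002,0.018,0,0,0,0.05]]}}

```text
time_s: 10.78
position: [0.5072, -0.0337, 0.1611]
orientation: [-3.141, 0.001, -0.072]
contact_force: [0.4, 0.8, -1.7]
grip_width: 0.128
grip_force: 49.0
```

Run:
```python
from h import *
to(.506,-.0332,.151)
b=imaging.grab_frame('scene'); cv2.imwrite('pics/scene5.png',b)
cv2.imwrite('pics/j.png',cv2.resize(b[175:230,290:345],None,fx=10,fy=10,interpolation=2))
```

```text
t 10.78 tcp [ 0.5072 -0.0337  0.1611] rpy [-3.1414e+00  1.0000e-03 -7.2100e-02] F [ 0.4  0.8 -1.7] T [0.02 0.03 0.01] w 0.12845125026214183 49.03038308664691 shift [-0.0012 -0.0004  0.0101]
```

View pics/j.png

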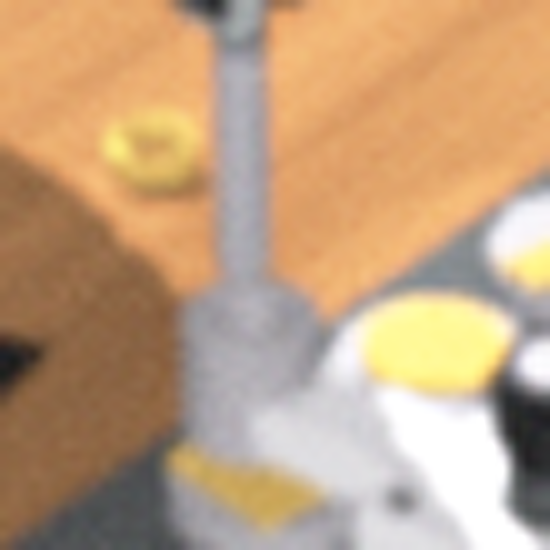

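The scene crop shows the punch over the bush, roughly centred (244 against 249, about 1 mm). Lowering gently.

Call:
{"op": "carry_out", "data": {"steps": [[0.0005,0,0.003,0,0,0,0.05],[0.0005,0,0.006,0,0,0,0.05],[0.0005,0,0.009,0,0,0,0.05],[0.0005,0,0.011,0,0,0,0.05],[0.0005,0,0.012,0,0,0,0.05]]}}

```text
time_s: 11.25
position: [0.5077, -0.0331, 0.1491]
orientation: [-3.141, 0.001, -0.071]
contact_force: [0.2, -0.5, -0.9]
grip_width: 0.133
grip_force: 49.0
```

Call:
{"op": "carry_out", "data": {"steps": [[0,0,0.002,0,0,0,0.05],[0,0,0.004,0,0,0,0.05],[0,0,0.006,0,0,0,0.05],[0,0,0.007,0,0,0,0.05],[0,0,0.007,0,0,0,0.05]]}}

```text
time_s: 11.67
position: [0.5078, -0.0332, 0.1423]
orientation: [-3.141, 0.001, -0.071]
contact_force: [0.1, 0.9, -0.5]
grip_width: 0.128
grip_force: 49.0
```

Call:
{"op": "carry_out", "data": {"steps": [[0,0,0.003,0,0,0,0.05],[0,0,0.006,0,0,0,0.05],[0,0,0.009,0,0,0,0.05],[0,0,0.012,0,0,0,0.05],[0,0,0.013,0,0,0,0.05]]}}

```text
time_s: 12.08
position: [0.5076, -0.0332, 0.1289]
orientation: [-3.141, 0.001, -0.071]
contact_force: [0.5, -0.2, -1.5]
grip_width: 0.128
grip_force: 49.0
```

Run:
```python
from h import *
to(.506,-.0332,.106)
b=imaging.grab_frame('scene'); cv2.imwrite('pics/scene6.png',b)
cv2.imwrite('pics/k.png',cv2.resize(b[175:230,290:345],None,fx=8,fy=8,interpolation=2))
```

```text
t 12.08 tcp [ 0.5076 -0.0332  0.1289] rpy [-3.1414e+00  1.0000e-03 -7.1300e-02] F [ 0.5 -0.2 -1.5] T [ 0.04 -0.   -0.01] w 0.12755447360257569 49.03383519791532 shift [-0.0016  0.0001  0.0229]
```

Call:
{"op": "carry_out", "data": {"steps": [[0,0,0.003,0,0,0,0.05],[0,0,0.006,0,0,0,0.05],[0,0,0.009,0,0,0,0.05],[0,0,0.012,0,0,0,0.05],[0,0,0.014,0,0,0,0.05]]}}

```text
time_s: 12.55
position: [0.5078, -0.0332, 0.1151]
orientation: [-3.141, 0.0, -0.071]
contact_force: [-0.3, -0.0, -0.7]
grip_width: 0.131
grip_force: 49.0
```

Call:
{"op": "carry_out", "data": {"steps": [[0,0,0.001,0,0,0,0.05],[0,0,0.002,0,0,0,0.05],[0,0,0.003,0,0,0,0.05],[0,0,0.004,0,0,0,0.05]], "grip_force": 25}}

```text
time_s: 12.88
position: [0.5081, -0.0333, 0.1116]
orientation: [3.142, -0.0, -0.071]
contact_force: [0.5, -0.3, -1.5]
grip_width: 0.126
grip_force: 49.0
```

Call:
{"op": "carry_out", "data": {"steps": [[0,0,0.001,0,0,0,0.05],[0,0,0.002,0,0,0,0.05],[0,0,0.003,0,0,0,0.05],[0,0,0.003,0,0,0,0.05]]}}

```text
time_s: 13.22
position: [0.5079, -0.0333, 0.1084]
orientation: [-3.142, 0.0, -0.071]
contact_force: [-0.2, -0.2, -1.7]
grip_width: 0.128
grip_force: 49.0
```

Call:
{"op": "carry_out", "data": {"steps": [[0,0,0.0005,0,0,0,0.05],[0,0,0.001,0,0,0,0.05],[0,0,0.0015,0,0,0,0.05],[0,0,0.0015,0,0,0,0.05]]}}

```text
time_s: 13.55
position: [0.5079, -0.0333, 0.107]
orientation: [-3.142, 0.0, -0.071]
contact_force: [-0.4, 0.3, -0.1]
grip_width: 0.132
grip_force: 49.0
```

Call:
{"op": "carry_out", "data": {"steps": [[0,0,0.0005,0,0,0,0.05],[0,0,0.001,0,0,0,0.05],[0,0,0.0015,0,0,0,0.05],[0,0,0.0015,0,0,0,0.05]]}}

```text
time_s: 13.88
position: [0.5084, -0.0334, 0.1062]
orientation: [3.141, -0.001, -0.071]
contact_force: [-1.1, 0.5, 4.8]
grip_width: 0.134
grip_force: 49.7
```

Contact at about 5 N, so the punch rests on the tag. Easing off, opening and retracting.

Call:
{"op": "carry_out", "data": {"steps": [[0,0,-0.0006,0,0,0,0.1],[0,0,-0.0006,0,0,0,0.16],[0,0,-0.0006,0,0,0,0.25],[0,0,-0.0006,0,0,0,0.4],[0,0,-0.0006,0,0,0,0.5]]}}

```text
time_s: 14.3
position: [0.5079, -0.0333, 0.106]
orientation: [-3.142, 0.0, -0.071]
contact_force: [1.2, 0.2, 0.1]
grip_width: 0.496
grip_force: 0.0
```

Call:
{"op": "carry_out", "data": {"steps": [[0,0,-0.005,0,0,0,0.5],[0,0,-0.02,0,0,0,0.5],[0,0,-0.045,0,0,0,0.5],[0,0,-0.075,0,0,0,0.5],[0,0,-0.105,0,0,0,0.5]]}}

```text
time_s: 14.72
position: [0.5074, -0.0331, 0.2122]
orientation: [-3.141, 0.001, -0.071]
contact_force: [1.2, -0.4, -0.6]
grip_width: 0.498
grip_force: 0.0
```

Call:
{"op": "carry_out", "data": {"steps": [[-0.02,0.025,-0.01,0,0,0,0.5],[-0.04,0.05,-0.01,0,0,0,0.5],[-0.06,0.08,-0.01,0,0,0,0.5],[-0.08,0.11,-0.01,0,0,0,0.5],[-0.1,0.14,-0.01,0,0,0,0.5]]}}

```text
time_s: 15.13
position: [0.3973, -0.1666, 0.2218]
orientation: [3.141, -0.001, -0.07]
contact_force: [1.1, -0.9, 0.7]
grip_width: 0.504
grip_force: 0.0
```

Call:
{"op": "carry_out", "data": {"steps": [[-0.01,0.03,0,0,0,0,0.5],[-0.02,0.06,0,0,0,0,0.5],[-0.03,0.08,0,0,0,0,0.5],[-0.03,0.08,0,0,0,0,0.5],[-0.03,0.08,0,0,0,0,0.5]]}}

```text
time_s: 15.55
position: [0.3622, -0.2443, 0.2215]
orientation: [3.142, -0.0, -0.074]
contact_force: [0.2, -0.1, -0.5]
grip_width: 0.498
grip_force: 0.0
```

Run:
```python
from h import *
to(.506,-.0332,.106)
b=imaging.grab_frame('scene'); t=imaging.grab_frame('top')
print(proj('scene',[[.5065,-.0325,.13],[.5065,-.0325,.07]]))
f=lambda i:cv2.resize(i,None,fx=5,fy=5,interpolation=2)
cv2.imwrite('pics/l.png',np.hstack([f(b[175:285,290:370]),f(t[140:250,295:375])]))
```

```text
t 15.55 tcp [ 0.3622 -0.2443  0.2215] rpy [ 3.1416e+00 -3.0000e-04 -7.4200e-02] F [ 0.2 -0.1 -0.5] T [-0.02 -0.04  0.03] w 0.4982820965048086 0.0 shift [ 0.1277 -0.2212  0.1155]
[[314.55461773 183.73716592]
 [314.95772246 206.43576983]]
```

View pics/l.png

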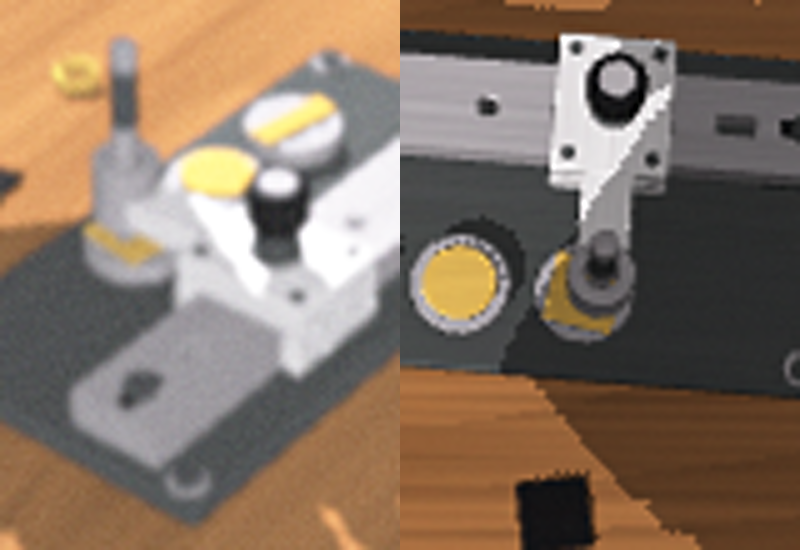

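The punch stands in the guide with its top at scene (314.6,183.6), as predicted for resting on the tag. The knob is still down and the tags are on their anvils.

```bash
python3 -c "
from station import job; print(job.job_done())"
```

```text
the job is handed in; nothing more can be done
None
```

The job is handed in: the carriage is locked over the square tag with the plunger home, and the punch rests on the tag through the guide. The tags were on their anvils in the last picture, and I never touched the chisel.

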